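# Slide a thin steel shim over the edge of the granite plate and put it on its rest

## Robot

A 7-joint arm with a two-finger parallel gripper is mounted at the origin on a cart in front of the work surface, level with it; the furniture and walls round the work are solid. World frame = base frame: x ahead of the robot, y to its left, z up, the work surface at z = 0. Lengths are in m, angles in rad, forces in N, time in s.
With the tool pointing down it reaches from about 0.4 to 0.85 m from the base axis. Payload 4.5 kg.
Tool frame: the origin (TCP) lies midway between the tips of the shut fingers; the grasp point (between the pads) lies 19 mm behind it; z points along the fingers, y is the line along which they close (so a half turn about z gives the same grasp; the last joint's range is limited). The gripper opens to 88 mm and grips with 3 to 60 N. Pads are 18 mm wide; open, the fingers measure 123 mm over their backs; the gripper's body (75 mm by 187 mm) begins 45 mm behind the grasp point.
Start: joints at [-1.17, 0.689, -0.195, 1.565, 0.157, 0.902, -0.215], TCP at [0.224, 0.583, 0.239] pointing down, gripper open.
Joint ranges: [-3.01, 3.01], [-0.46, 2.08], [-1.47, 1.51], [0.13, 2.56], [-1, 4.14], [0.04, 2.09], [-2.66, 2.66]. Speed limits (rad/s): [2.57, 2.57, 3.14, 3.14, 3.14, 3.14, 3.14].

## Interface

Orientations are given as a unit quaternion [x, y, z, w].
In Python, from plant import r gives the robot as it stands.
- The arm moves only by the tool carry_out, never from a script. Its argument "plan" is a list of rows, each an object with "rot": the turn, a rotation vector about the tool's x, y, z in rad, a list of three; "xyz": the shift along the tool's x, y, z in m, a list of three; "grip": the closure in counts, from 0 (fully open) to 255 (shut). In form: [{"rot": [wx, wy, wz], "xyz": [dx, dy, dz], "grip": grip}, ...]. A call has 1 to 8 rows; each row is the pose to reach, as a shift and turn from the pose commanded when the call began, along the tool's axes at that moment; what a row does not reach only later rows make up. A row lasts 1/12 s, in which the tool goes at most 41.7 mm and 7.16 degrees, less where a joint would pass 70% of its speed; a pose out of reach is approached as far as the arm can. A call with a gripper value outside its range is refused whole. The fingers move at their own pace and stop on an object; "squeeze" is the grip in N (left out, the last holds). Time passes only in rows, so rows that repeat a pose let the fingers close. It gives the time, the measured TCP pose, the force, the opening and the grip force at its end, in the units of the state.
- r.get_state(): the state, without advancing time (a new reading comes with each control period).
- r.snapshot(name): name is "side" or "top"; returns the picture (420x560x3 uint8, red, green, blue); there is no depth.
- r.camera_params(name): a dict with "fx", "fy", "cx", "cy" (pixels), "position" and "attitude" of the camera in the world. Camera axes: x right, y down, z forward; pixel columns grow to the right and rows downward; lengths in m; the calibration is good to about 2 mm. A picture is of the moment at which its call begins. camera_params takes no time and is no camera call.
- r.finish_job(): hands the job in; it is judged then, once.
The state is a dict: "clock": time; "q": joint angles; "qd": joint speeds; "joint_torque": joint torques, N m; "tool_pos": TCP position; "eef_rot": TCP orientation; "contact_force": force on the tool from outside, world axes, zero at the start; "moment": the same for the moment, N m; "opening": opening from 0.0 (shut) to 1.0 (fully open); "finger_force": force on a finger pad.
Only numpy, scipy, OpenCV 4.12 (cv2) and the standard library are available. Lean on these libraries where they do the work, as an engineer would, in place of code of your own. Each camera call takes 0.05 s, during which the arm holds its last target. There are 200 camera calls.

## Task

The thin steel shim lies flat on the granite surface plate and cannot be picked up there: pressing on it only lightly (well under 20 N, and just as lightly if you touch the granite), slide it flat toward you until about a third of its length sticks out over the front edge. Then grip the overhanging end, lift the shim off, and lay it flat on the blue shim rest, between the two side lips and in front of the back stop, its front end sticking out at the front; let go and leave the other things on the bench alone.

Things in the scene. Friction and masses are not known exactly. Their poses are not given: they have to be found in the camera images.
- shim: Bright steel strip, 130 (x) x 44 (y) x 2.5 (z) mm, about 110 g, a 10 mm hole near its far (+x) end. Origin: centre of its underside; x along it, away from the robot; z up. Starts flat on the granite, front end 10 to 45 mm behind the front edge, up to 0.2 rad from square. Slides easily on granite (friction about 0.25); a fingertip pressed on it grips better (0.6 or more). Falls if over half hangs o
- shim_front (a point): Middle of the shim's front (near) end, on its underside: 65 mm from its origin along its -x.
- surface_plate: Dark granite surface plate, fixed, 180 (x) x 220 (y) mm, slab 36 mm thick on three levelling feet. Origin: under its centre, x away from the robot; its top is 58 mm above the origin (the feet differ: top 58 to 66 mm above the bench). Front edge at x = -90 mm of this frame; nothing over 30 mm high stands close in front of it.
- granite_edge (a point): Middle of the front (near) top edge of the granite plate, on its top surface; axes as the plate's: x away from the robot across the plate.
- shim_rest: Blue cradle, fixed: block 100 (x) x 76 (y) mm on a foot 120 mm wide. Origin: centre of its underside, on the bench; flat seat 52 mm above. Side lips 7 mm high, 8 mm thick, along x, 60 mm apart; back stop 8 mm high, near face at x = +50 mm. Its front (-x, toward the robot) is open and ends upright at x = -50 mm, so the shim overhangs there. The spray booth's solid walls stand close behind it.
- rest_seat (a point): Centre of the rest's flat seat, at seat height; axes as the rest's: x toward the back stop.
- glue_bottle: White glue bottle with red and dark label, 60 mm across, 205 mm high, standing; origin at the centre of its underside. Leave alone.
- mixing_cup: Pale grey plastic cup, 77 mm across, 68 mm high; origin at the centre of its underside. Leave alone.
- tape_1: Roll of cream masking tape lying flat, 96 mm across, 25 mm high; origin at the centre of its underside. Leave alone.
- sanding_block: Wooden sanding block, 61 x 78 x 22 mm; origin at the centre of its underside. Leave alone.

How it is judged:
On the way, in this order (a step that is already met when the one before it is completed fails the run):
1. the shim lies flat on the granite with its front end at least 28 mm over the front edge (x of shim_front in the frame of granite_edge below -0.028 m and x of shim in the frame of granite_edge above 0 m and z of shim in the frame of granite_edge between -0.004 and 0.004 m and angle between shim's own z axis and vertical below 0.06 rad), for 0.2 s.
2. the shim is held in the fingers, lifted at least 15 mm clear of the granite (contact force between the fingers and shim above 1 N and contact force between shim and surface_plate below 0.1 N and z of shim in the frame of granite_edge above 0.015 m), for 0.1 s.
At the end, for the whole second after the job is handed in: The shim lies flat, released and at rest on the rest's seat (height within 3 mm, tilt under 0.05 rad), between the lips (centre within 11 mm of the middle line, long side within 0.2 rad of the rest's x), before the back stop, its centre 10 to 48 mm in front of the rest's centre (x of shim in the frame of rest_seat between -0.048 and -0.01 m and y of shim in the frame of rest_seat between -0.011 and 0.011 m and z of shim in the frame of rest_seat between -0.003 and 0.003 m and angle between shim's own z axis and vertical below 0.05 rad and angle between the x axis of shim and the x axis of shim_rest, either way round below 0.2 rad and linear speed of shim below 0.01 m/s); the robot touches nothing.
It fails at once if the shim is pressed on the granite with more than 20 N (contact force between shim and surface_plate above 20 N).
It fails at once if the robot touches the granite with more than 20 N (contact force between any of the fingers, the arm and surface_plate above 20 N).
It fails at once if a bystander is moved by more than 30 mm (distance of any of glue_bottle, mixing_cup, tape_1, sanding_block from where it was at the start of the episode above 0.03 m).
It also fails if it takes over 67 s, if anything falls off the work surface, if the arm or the gripper's body presses on something with over 40 N, if the wrist force passes 120 N, or if a joint passes its speed limit or range.

## Working session

There is one attempt and no reset: what is moved stays moved. The work goes in short steps, Python scripts to look and compute and a tool call to move; the robot and the scene stay as the last step left them, time stands still between calls to the robot, and variables do not carry over. Pictures are saved under pics/ and viewed, at most 10 in all, crops included, and the job is handed in when it is done.

Besides the shell and the picture viewer there is one more tool, called after "Emit:" as name([rows], argument=value, ...), one row to a line, values as JSON. carry_out: Moves the arm, as the interface text tells. Its arguments: {"type":"object","properties":{"plan":{"type":"array"},"squeeze":{"type":"number"}},"required":["plan"]}

```bash
ls; mkdir -p pics; python3 - <<'E'
from plant import r
import cv2
for n in("side","top"):
    cv2.imwrite(f"pics/{n}0.png",r.snapshot(n)[:,:,::-1]); print(n,r.camera_params(n))
print(r.get_state())
E
```

```text
pics
side {'fx': 404.1869215316538, 'fy': 404.1869215316538, 'cx': 283.0699150239133, 'cy': 213.3747058294358, 'position': array([ 0.27268487, -1.10794036,  0.64030917]), 'attitude': array([ 0.85193516, -0.06754092,  0.05429616, -0.51642679])}
top {'fx': 408.1372213695572, 'fy': 408.1372213695572, 'cx': 276.3983873754277, 'cy': 211.67961318391838, 'position': array([ 0.41751074, -0.00772397,  1.1967846 ]), 'attitude': array([-0.69954594,  0.71386711, -0.02118482,  0.02409228])}
{'clock': 0.1, 'q': array([-1.17019438,  0.68991089, -0.19451485,  1.56624747,  0.15727303,
        0.90248734, -0.21507219]), 'qd': array([ 0.00093523, -0.00219915, -0.00031026, -0.00274817, -0.00158401,
       -0.00015804,  0.00042897]), 'joint_torque': array([-2.84205649e-03, -5.28492951e+01, -1.27126493e+00, -1.53836542e+01,
       -5.25129482e-02,  2.00789342e-03,  3.49590607e-05]), 'tool_pos': array([0.2239764 , 0.58287589, 0.23798138]), 'eef_rot': array([ 1.82333069e-01,  9.83236471e-01, -8.26622534e-04, -1.01680016e-04]), 'contact_force': array([ 0.19661941, -0.55544539,  0.10163573]), 'moment': array([ 0.00202633, -0.05024187, -0.00850269]), 'finger_force': 0.0, 'opening': 0.9989932179481289}
```

View pics/side0.png

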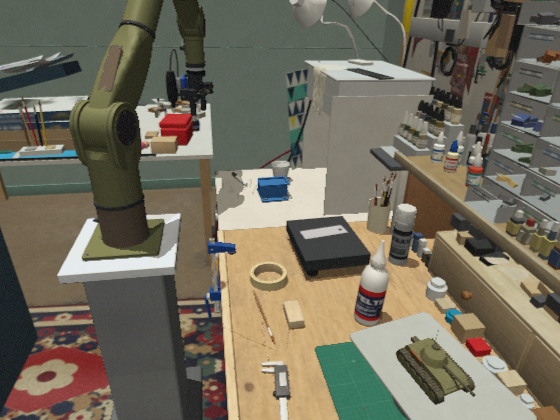

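View pics/top0.png

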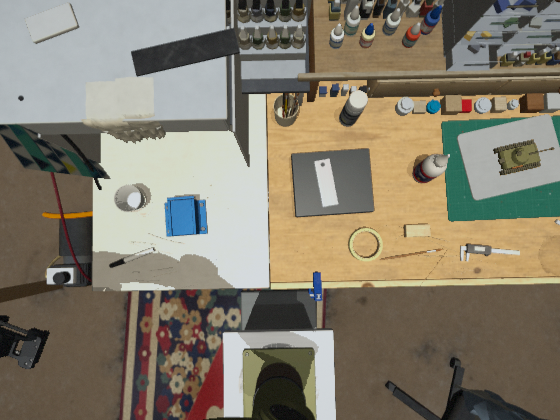

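The top view shows the granite at about (333,182), the shim at (327,183), the rest at (186,216), the cup at (130,197) and the tape at (365,243). The side view shows the granite at (327,244), the shim at (325,232) and the rest at (273,189). Next I'll enlarge both.

```bash
python3 - <<'E'
import cv2,numpy as np
t=cv2.imread("pics/top0.png");s=cv2.imread("pics/side0.png")
up=lambda im,x,y,w,h,k:cv2.resize(im[y:y+h,x:x+w],None,fx=k,fy=k,interpolation=cv2.INTER_CUBIC)
a=np.hstack([up(t,285,142,98,75,4),up(s,280,210,100,75,4)])
b=np.hstack([up(t,158,187,56,56,7),up(s,250,170,56,56,7)])
cv2.imwrite("pics/c1.png",a);cv2.imwrite("pics/c2.png",b);print(a.shape,b.shape)
E
```

```text
(300, 792, 3) (392, 784, 3)
```

View pics/c1.png

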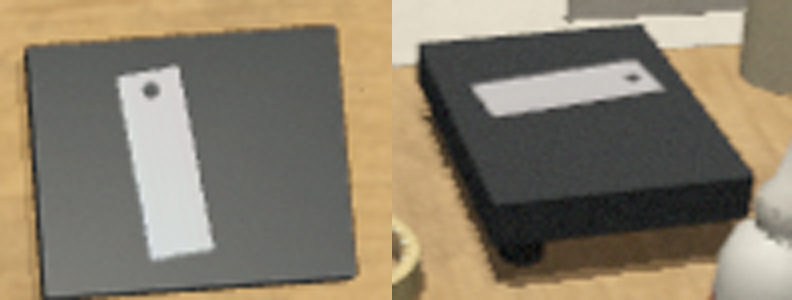

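View pics/c2.png

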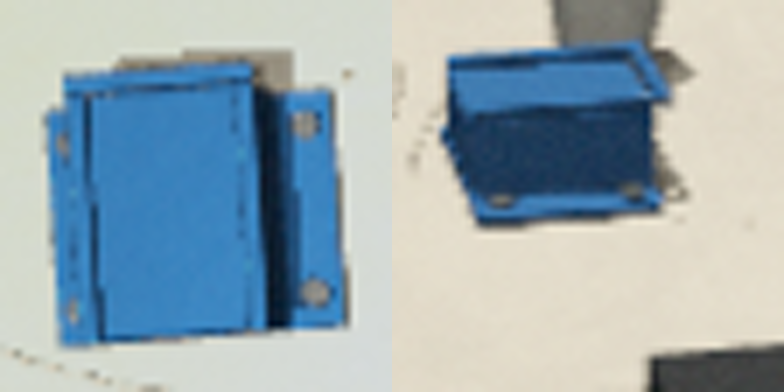

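```bash
cat > h.py <<'E'
import numpy as np
from scipy.spatial.transform import Rotation as R
from plant import r
def ray(n,uv):
    c=r.camera_params(n); d=np.array([(uv[0]-c['cx'])/c['fx'],(uv[1]-c['cy'])/c['fy'],1])
    return c['position'],R.from_quat(c['attitude']).apply(d/np.linalg.norm(d))
def tri(a,b):
    (p,d),(q,e)=ray('top',a),ray('side',b)
    s=np.linalg.lstsq(np.c_[d,-e],q-p,rcond=None)[0]
    A,B=p+s[0]*d,q+s[1]*e
    return (A+B)/2,np.linalg.norm(A-B)
def atz(n,uv,z):
    p,d=ray(n,uv); return p+d*(z-p[2])/d[2]
E
python3 - <<'E'
from h import *
np.set_printoptions(precision=4,suppress=True)
f=lambda x,y,k,ox,oy:((x+.5)/k-.5+ox,(y+.5)/k-.5+oy)
T=lambda p:f(*p,4,285,142); S=lambda p:f(p[0]-392,p[1],4,280,210)
T2=lambda p:f(*p,7,158,187); S2=lambda p:f(p[0]-392,p[1],7,250,170)
print("quat->cam fwd",ray('top',(276,211))[1],ray('side',(283,213))[1])
for n,a,b in [("gBL",(25,46),(420,46)),("gBL+y back",(25,46),(640,27)),("gFL",(43,297),(420,46)),("gFR",(356,276),(490,207)),("gBR",(335,27),(750,180)),
 ("sFL",(151,260),(471,86)),("sFR",(214,248),(496,117)),("sBR",(179,67),(663,90)),("sBL",(118,76),(638,60)),("hole",(150,90),(633,77))]:
    print(n,*tri(T(a),S(b)),atz('top',T(a),.065))
for n,a,b in [("lipFR",(268,328),(457,118)),("lipFL",(80,341),(448,57)),("backL",(65,75),(640,42)),("backR",(253,64),(668,98))]:
    print(n,*tri(T2(a),S2(b)))
for p in [(90,95),(102,340),(250,328),(236,88)]: print(atz('top',T2(p),.052))
E
```

```text
quat->cam fwd [ 0.0657  0.0044 -0.9978] [ 0.1622  0.873  -0.4599]
gBL [ 0.5674 -0.0405  0.0631] 0.17053160745458631 [ 0.6538 -0.0477  0.065 ]
gBL+y back [ 0.6551 -0.0479  0.0578] 0.0003115299334816496 [ 0.6538 -0.0477  0.065 ]
gFL [ 0.4787 -0.0567  0.0582] 0.0019393043335000357 [ 0.4774 -0.0562  0.065 ]
gFR [ 0.4867 -0.2749  0.0588] 0.0026170361584199908 [ 0.4876 -0.2737  0.065 ]
gBR [ 0.6635 -0.2666  0.058 ] 0.0014495574391004786 [ 0.6627 -0.2652  0.065 ]
sFL [ 0.5022 -0.132   0.0647] 0.0012104950453285027 [ 0.5016 -0.1318  0.065 ]
sFR [ 0.5101 -0.1761  0.0646] 0.0020836932132150834 [ 0.5091 -0.1758  0.065 ]
sBR [ 0.6375 -0.1554  0.0644] 0.0013994181879221866 [ 0.6367 -0.1551  0.065 ]
sBL [ 0.6319 -0.1124  0.0656] 0.001647430167926981 [ 0.6312 -0.1123  0.065 ]
hole [ 0.6216 -0.1346  0.0645] 0.0013082626605615114 [ 0.6208 -0.1344  0.065 ]
lipFR [0.4317 0.2234 0.0528] 0.005527833357597562
lipFL [0.4318 0.2973 0.0564] 0.0021798542422474727
backL [0.538  0.3026 0.0579] 0.0013957395106009916
backR [0.5403 0.2275 0.0567] 9.305905355773982e-05
[0.5297 0.2943 0.052 ]
[0.431  0.2898 0.052 ]
[0.4346 0.2305 0.052 ]
[0.5313 0.2354 0.052 ]
```

```bash
cat >> h.py <<'E'
def go(xyz,yaw):
    "tool-frame shift and turn to put the TCP at xyz, pointing down, tool x along world yaw"
    s=r.get_state(); Q=R.from_quat(s['eef_rot'])
    T=R.from_matrix(np.c_[[np.cos(yaw),np.sin(yaw),0],[np.sin(yaw),-np.cos(yaw),0],[0,0,-1]])
    print('xyz',Q.inv().apply(np.array(xyz)-s['tool_pos']).round(4),'rot',(Q.inv()*T).as_rotvec().round(4),
          '| pos',s['tool_pos'].round(4),'F',s['contact_force'].round(2),'t',round(s['clock'],2))
E
python3 - <<'E'
from h import *
go((.575,-.143,.12),np.pi+.155); print(atz('top',(365,243),.025),atz('top',(417,230),.022))
go((.575,-.143,.2),np.pi+.155)
E
```

```text
xyz [-0.5879 -0.5516  0.119 ] rot [-1.700e-03 -3.000e-04 -5.217e-01] | pos [0.224  0.5829 0.238 ] F [ 0.2  -0.56  0.1 ] t 0.1
[ 0.39778936 -0.25520144  0.025     ] [ 0.43195158 -0.40622888  0.022     ]
xyz [-0.5879 -0.5517  0.039 ] rot [-1.700e-03 -3.000e-04 -5.217e-01] | pos [0.224  0.5829 0.238 ] F [ 0.2  -0.56  0.1 ] t 0.1
```

Emit:
carry_out([
  {"rot": [0, 0, 0], "xyz": [0, -0.04, 0], "grip": 255},
  {"rot": [0, 0, -0.1], "xyz": [-0.03, -0.07, 0], "grip": 255},
  {"rot": [0, 0, -0.2], "xyz": [-0.06, -0.095, 0], "grip": 255},
  {"rot": [0, 0, -0.3], "xyz": [-0.09, -0.12, 0.01], "grip": 255},
  {"rot": [0, 0, -0.4], "xyz": [-0.12, -0.145, 0.02], "grip": 255},
  {"rot": [0, 0, -0.522], "xyz": [-0.15, -0.17, 0.03], "grip": 255},
  {"rot": [0, 0, -0.522], "xyz": [-0.18, -0.195, 0.039], "grip": 255},
  {"rot": [0, 0, -0.522], "xyz": [-0.21, -0.22, 0.039], "grip": 255},
])

```text
clock: 0.77
tool_pos: [0.3411, 0.3002, 0.1983]
eef_rot: [-0.078, 0.997, -0.001, -0.001]
contact_force: [0.2, 0.2, -0.2]
opening: 0.422
finger_force: 0.0
```

```bash
python3 -c "
from h import *
go((.575,-.143,.12),np.pi+.155);print(r.get_state()['q'].round(2))"
```

```text
xyz [-0.1623 -0.474   0.0787] rot [-0.0016 -0.0026  0.001 ] | pos [0.3411 0.3002 0.1983] F [ 0.19  0.24 -0.23] t 0.77
[-0.59  0.56 -0.36  2.1   0.36  0.55  0.52]
```

Emit:
carry_out([
  {"rot": [0, 0, 0], "xyz": [-0.163, -0.474, 0.02], "grip": 255},
  {"rot": [0, 0, 0], "xyz": [-0.163, -0.474, 0.02], "grip": 255},
  {"rot": [0, 0, 0], "xyz": [-0.163, -0.474, 0.02], "grip": 255},
  {"rot": [0, 0, 0], "xyz": [-0.163, -0.474, 0.02], "grip": 255},
  {"rot": [0, 0, 0], "xyz": [-0.163, -0.474, 0.02], "grip": 255},
  {"rot": [0, 0, 0], "xyz": [-0.163, -0.474, 0.02], "grip": 255},
  {"rot": [0, 0, 0], "xyz": [-0.163, -0.474, 0.02], "grip": 255},
  {"rot": [0, 0, 0], "xyz": [-0.163, -0.474, 0.02], "grip": 255},
])

```text
clock: 1.43
tool_pos: [0.4974, 0.0061, 0.1862]
eef_rot: [-0.077, 0.997, 0.0, -0.0]
contact_force: [0.7, 0.4, 0.2]
opening: 0.006
finger_force: 0.0
```

```bash
python3 -c "
from h import *
go((.575,-.143,.09),np.pi+.155);print(r.get_state()['q'].round(2))"
```

```text
xyz [-0.0537 -0.1593  0.0961] rot [ 0.0002 -0.0005 -0.    ] | pos [0.4974 0.0061 0.1862] F [0.74 0.42 0.19] t 1.43
[ 0.16  0.63 -0.43  1.99  0.44  0.61  1.17]
```

Emit:
carry_out([
  {"rot": [0, 0, 0], "xyz": [-0.05, -0.15, 0.03], "grip": 255},
  {"rot": [0, 0, 0], "xyz": [-0.05, -0.15, 0.03], "grip": 255},
  {"rot": [0, 0, 0], "xyz": [-0.05, -0.15, 0.03], "grip": 255},
  {"rot": [0, 0, 0], "xyz": [-0.05, -0.15, 0.06], "grip": 255},
  {"rot": [0, 0, 0], "xyz": [-0.05, -0.15, 0.08], "grip": 255},
  {"rot": [0, 0, 0], "xyz": [-0.05, -0.15, 0.09], "grip": 255},
  {"rot": [0, 0, 0], "xyz": [-0.05, -0.15, 0.09], "grip": 255},
  {"rot": [0, 0, 0], "xyz": [-0.05, -0.15, 0.09], "grip": 255},
])

```text
clock: 2.1
tool_pos: [0.5691, -0.13, 0.0965]
eef_rot: [-0.079, 0.997, 0.001, -0.001]
contact_force: [-0.2, 0.1, 0.7]
opening: 0.003
finger_force: 0.0
```

```bash
python3 -c "
from h import *
import cv2
go((.575,-.143,.066),np.pi+.155)
t=r.snapshot('top');s=r.snapshot('side')
up=lambda im,x,y:cv2.resize(im[y:y+75,x:x+100],None,fx=4,fy=4,interpolation=2)
cv2.imwrite('pics/d.png',np.hstack([up(t,285,142),up(s,280,210)])[:,:,::-1])"
```

```text
xyz [-0.0038 -0.0138  0.0305] rot [ 0.0018 -0.0009  0.0027] | pos [ 0.5691 -0.13    0.0965] F [-0.21  0.12  0.73] t 2.1
```

View pics/d.png

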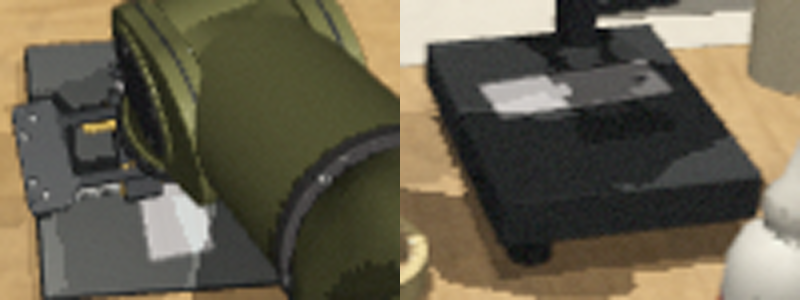

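The gripper hides part of the shim in the top view. In the side view the fingertips (575,55) hover over the shim, which hasn't moved. Next I'll go down over the shim's centre line.

Emit:
carry_out([
  {"rot": [0, 0, 0], "xyz": [-0.004, -0.012, 0.012], "grip": 255},
  {"rot": [0, 0, 0], "xyz": [-0.004, -0.012, 0.024], "grip": 255},
  {"rot": [0, 0, 0], "xyz": [-0.004, -0.012, 0.024], "grip": 255},
  {"rot": [0, 0, 0], "xyz": [-0.004, -0.012, 0.024], "grip": 255},
])

```text
clock: 2.53
tool_pos: [0.5748, -0.1424, 0.0725]
eef_rot: [-0.078, 0.997, 0.0, -0.0]
contact_force: [0.2, 0.4, -0.6]
opening: 0.002
finger_force: 0.0
```

```bash
python3 -c "
from h import *
go((.575,-.143,.066),np.pi+.155)"
```

```text
xyz [-0.0001 -0.0007  0.0065] rot [ 0.0007 -0.0009  0.0011] | pos [ 0.5748 -0.1424  0.0725] F [ 0.19  0.42 -0.57] t 2.53
```

Emit:
carry_out([
  {"rot": [0, 0, 0], "xyz": [0, 0, 0.002], "grip": 255},
  {"rot": [0, 0, 0], "xyz": [0, 0, 0.004], "grip": 255},
  {"rot": [0, 0, 0], "xyz": [0, 0, 0.005], "grip": 255},
  {"rot": [0, 0, 0], "xyz": [0, 0, 0.005], "grip": 255},
])

```text
clock: 2.87
tool_pos: [0.5753, -0.1431, 0.0674]
eef_rot: [-0.078, 0.997, 0.0, -0.0]
contact_force: [0.7, -1.2, -0.1]
opening: 0.003
finger_force: 0.0
```

Emit:
carry_out([
  {"rot": [0, 0, 0], "xyz": [0, 0, 0.0007], "grip": 255},
  {"rot": [0, 0, 0], "xyz": [0, 0, 0.0007], "grip": 255},
  {"rot": [0, 0, 0], "xyz": [0, 0, 0.0007], "grip": 255},
])

```text
clock: 3.12
tool_pos: [0.5754, -0.1433, 0.0667]
eef_rot: [-0.078, 0.997, 0.0, 0.0]
contact_force: [0.4, 0.6, -0.7]
opening: 0.01
finger_force: 0.0
```

Emit:
carry_out([
  {"rot": [0, 0, 0], "xyz": [0, 0, 0.0007], "grip": 255},
  {"rot": [0, 0, 0], "xyz": [0, 0, 0.0007], "grip": 255},
  {"rot": [0, 0, 0], "xyz": [0, 0, 0.0007], "grip": 255},
])

```text
clock: 3.37
tool_pos: [0.5755, -0.1434, 0.0661]
eef_rot: [-0.077, 0.997, 0.0, 0.0]
contact_force: [-0.1, -0.4, 0.7]
opening: 0.009
finger_force: 0.4
```

Emit:
carry_out([
  {"rot": [0, 0, 0], "xyz": [0, 0, 0.0007], "grip": 255},
  {"rot": [0, 0, 0], "xyz": [0, 0, 0.0007], "grip": 255},
  {"rot": [0, 0, 0], "xyz": [0, 0, 0.0007], "grip": 255},
])

```text
clock: 3.62
tool_pos: [0.5755, -0.1434, 0.0661]
eef_rot: [-0.077, 0.997, -0.0, 0.0]
contact_force: [-1.0, -1.0, 7.3]
opening: 0.003
finger_force: 3.2
```

Emit:
carry_out([
  {"rot": [0, 0, 0], "xyz": [0.003, 0, 0], "grip": 255},
  {"rot": [0, 0, 0], "xyz": [0.007, 0, 0], "grip": 255},
  {"rot": [0, 0, 0], "xyz": [0.011, 0, 0], "grip": 255},
  {"rot": [0, 0, 0], "xyz": [0.015, 0, 0], "grip": 255},
])

```text
clock: 3.95
tool_pos: [0.5617, -0.1455, 0.066]
eef_rot: [-0.078, 0.997, 0.0, 0.002]
contact_force: [2.0, 0.2, 5.3]
opening: 0.004
finger_force: 2.8
```

Emit:
carry_out([
  {"rot": [0, 0, 0], "xyz": [0.004, 0, 0], "grip": 255},
  {"rot": [0, 0, 0], "xyz": [0.008, 0, 0], "grip": 255},
  {"rot": [0, 0, 0], "xyz": [0.012, 0, 0], "grip": 255},
  {"rot": [0, 0, 0], "xyz": [0.016, 0, 0], "grip": 255},
  {"rot": [0, 0, 0], "xyz": [0.02, 0, 0], "grip": 255},
  {"rot": [0, 0, 0], "xyz": [0.024, 0, 0], "grip": 255},
])

```text
clock: 4.45
tool_pos: [0.538, -0.1493, 0.066]
eef_rot: [-0.078, 0.997, -0.0, 0.002]
contact_force: [1.4, 0.3, 4.9]
opening: 0.005
finger_force: 2.8
```

```bash
python3 -c "
from h import *
import cv2
go((.51,-.15,.066),np.pi+.155)
t=r.snapshot('top');s=r.snapshot('side')
up=lambda im,x,y:cv2.resize(im[y:y+75,x:x+100],None,fx=4,fy=4,interpolation=2)
cv2.imwrite('pics/e.png',np.hstack([up(t,285,155),up(s,270,210)])[:,:,::-1])"
```

```text
xyz [ 0.0278  0.0036 -0.0001] rot [-0.0003  0.0033  0.0004] | pos [ 0.538  -0.1493  0.066 ] F [1.44 0.29 4.88] t 4.45
```

View pics/e.png

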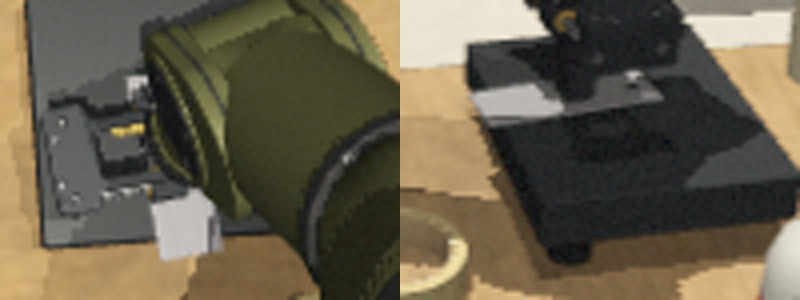

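The shim follows the finger: its front end (190,255 in the top crop) already sticks out about 14 mm past the edge. I'll slide it another 28 mm.

Emit:
carry_out([
  {"rot": [0, 0, 0], "xyz": [0.004, 0, 0], "grip": 255},
  {"rot": [0, 0, 0], "xyz": [0.008, 0, 0], "grip": 255},
  {"rot": [0, 0, 0], "xyz": [0.012, 0, 0], "grip": 255},
  {"rot": [0, 0, 0], "xyz": [0.016, 0, 0], "grip": 255},
  {"rot": [0, 0, 0], "xyz": [0.02, 0, 0], "grip": 255},
  {"rot": [0, 0, 0], "xyz": [0.024, 0, 0], "grip": 255},
  {"rot": [0, 0, 0], "xyz": [0.027, 0, 0], "grip": 255},
  {"rot": [0, 0, 0], "xyz": [0.027, 0, 0], "grip": 255},
])

```text
clock: 5.22
tool_pos: [0.5105, -0.1536, 0.066]
eef_rot: [-0.078, 0.997, -0.0, 0.001]
contact_force: [0.9, -0.4, 8.1]
opening: 0.003
finger_force: 3.8
```

Emit:
carry_out([
  {"rot": [0, 0, 0], "xyz": [0, 0, -0.01], "grip": 255},
  {"rot": [0, 0, 0], "xyz": [0, 0, -0.04], "grip": 255},
  {"rot": [0, 0, 0], "xyz": [0.03, 0, -0.06], "grip": 0},
  {"rot": [0, 0, 0], "xyz": [-0.01, 0, -0.06], "grip": 0},
  {"rot": [0, 0, 0], "xyz": [-0.05, 0, -0.06], "grip": 0},
  {"rot": [0, 0, 0], "xyz": [-0.09, 0, -0.06], "grip": 0},
  {"rot": [0, 0, 0], "xyz": [-0.09, 0, -0.06], "grip": 0},
])

```text
clock: 5.8
tool_pos: [0.6071, -0.1366, 0.1268]
eef_rot: [-0.078, 0.997, 0.001, 0.006]
contact_force: [1.1, 0.1, 1.1]
opening: 0.361
finger_force: 0.0
```

```bash
python3 -c "
from h import *
import cv2
go((.46,-.155,.09),np.pi+.155)
t=r.snapshot('top');s=r.snapshot('side')
up=lambda im,x,y:cv2.resize(im[y:y+75,x:x+100],None,fx=4,fy=4,interpolation=2)
cv2.imwrite('pics/f.png',np.hstack([up(t,285,155),up(s,270,210)])[:,:,::-1])"
```

```text
xyz [0.1486 0.0048 0.0351] rot [0.0019 0.0114 0.0021] | pos [ 0.6071 -0.1366  0.1268] F [1.1  0.1  1.14] t 5.8
```

View pics/f.png

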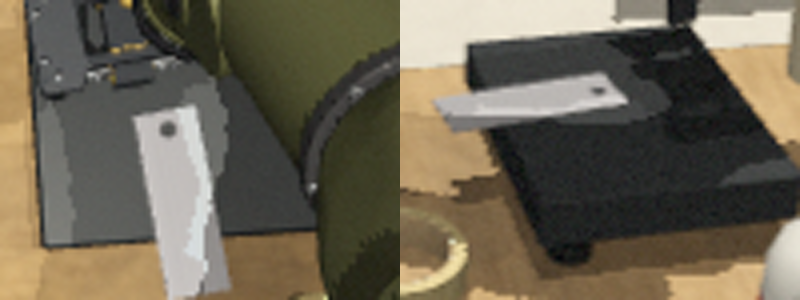

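The shim now overhangs clearly (top crop: front corners (168,300) and (229,290), back (134,115) and (195,105); side crop: (433,97), (455,130), (607,72), (628,104)). I'll triangulate these.

```bash
python3 - <<'E'
from h import *
np.set_printoptions(precision=4,suppress=True)
f=lambda x,y,ox,oy:((x+.5)/4-.5+ox,(y+.5)/4-.5+oy)
P=[]
for a,b in [((168,300),(433,97)),((229,290),(455,130)),((195,105),(628,104)),((134,115),(607,72)),((168,129),(598,91))]:
    p,e=tri(f(*a,285,155),f(b[0]-400,b[1],270,210)); P.append(p); print(p,e)
P=np.array(P); fr,bk=P[:2].mean(0),P[2:4].mean(0); d=bk-fr; yaw=np.arctan2(d[1],d[0]); print(fr,bk,np.linalg.norm(d),yaw)
u=np.array([np.cos(yaw),np.sin(yaw),0])
g=fr+.019*u; print('grip pt',g)
go((g[0],g[1],.1),np.pi+yaw)
E
```

```text
[ 0.4382 -0.1418  0.0663] 0.0015375315247273895
[ 0.4454 -0.1846  0.0646] 0.003684898257257129
[ 0.5738 -0.1648  0.0634] 0.0011200975773064644
[ 0.5684 -0.1221  0.0655] 0.003337107645649651
[ 0.5571 -0.1454  0.064 ] 0.0008675637853051276
[ 0.4418 -0.1632  0.0654] [ 0.5711 -0.1435  0.0645] 0.1307974907567941 0.1516913928060669
grip pt [ 0.4606 -0.1604  0.0654]
xyz [0.1405 0.0003 0.0252] rot [ 0.0008 -0.      0.0042] | pos [ 0.5995 -0.1389  0.1252] F [-1.91 -1.04 -0.42] t 5.9
```

Emit:
carry_out([
  {"rot": [0, 0, 0], "xyz": [0.04, 0, 0], "grip": 0},
  {"rot": [0, 0, 0], "xyz": [0.08, 0, 0], "grip": 0},
  {"rot": [0, 0, 0], "xyz": [0.12, 0, 0], "grip": 0},
  {"rot": [0, 0, 0], "xyz": [0.1405, 0, 0], "grip": 0},
  {"rot": [0, 0, 0], "xyz": [0.1405, 0, 0.01], "grip": 0},
  {"rot": [0, 0, 0], "xyz": [0.1405, 0, 0.025], "grip": 0},
  {"rot": [0, 0, 0], "xyz": [0.1405, 0, 0.025], "grip": 0},
])

```text
clock: 6.48
tool_pos: [0.4566, -0.1618, 0.0991]
eef_rot: [-0.077, 0.997, 0.0, -0.003]
contact_force: [-0.4, -0.9, 0.6]
opening: 0.977
finger_force: 0.0
```

```bash
python3 -c "
from h import *
go((.4606,-.1604,.05),np.pi+.152); print(r.get_state()['opening'])"
```

```text
xyz [-0.0044  0.0007  0.0491] rot [ 0.001  -0.0057  0.0022] | pos [ 0.4566 -0.1618  0.0991] F [-0.45 -0.86  0.57] t 6.48
0.9774310004159684
```

Emit:
carry_out([
  {"rot": [0, 0, 0], "xyz": [0, 0, 0.015], "grip": 0},
  {"rot": [0, 0, 0], "xyz": [0, 0, 0.03], "grip": 0},
  {"rot": [0, 0, 0], "xyz": [0, 0, 0.045], "grip": 0},
  {"rot": [0, 0, 0], "xyz": [0, 0, 0.05], "grip": 0},
  {"rot": [0, 0, 0], "xyz": [0, 0, 0.05], "grip": 0},
  {"rot": [0, 0, 0], "xyz": [0, 0, 0.05], "grip": 0},
])

```text
clock: 6.98
tool_pos: [0.4598, -0.1614, 0.0507]
eef_rot: [-0.077, 0.997, -0.0, -0.0]
contact_force: [0.7, 1.0, 0.0]
opening: 0.996
finger_force: 0.0
```

Emit:
carry_out([
  {"rot": [0, 0, 0], "xyz": [0, 0, 0], "grip": 60},
  {"rot": [0, 0, 0], "xyz": [0, 0, 0], "grip": 90},
  {"rot": [0, 0, 0], "xyz": [0, 0, 0], "grip": 110},
  {"rot": [0, 0, 0], "xyz": [0, 0, 0], "grip": 130},
  {"rot": [0, 0, 0], "xyz": [0, 0, 0], "grip": 160},
  {"rot": [0, 0, 0], "xyz": [0, 0, 0], "grip": 200},
  {"rot": [0, 0, 0], "xyz": [0, 0, 0], "grip": 255},
  {"rot": [0, 0, 0], "xyz": [0, 0, 0], "grip": 255},
], squeeze=35)

```text
clock: 7.65
tool_pos: [0.4603, -0.1614, 0.0504]
eef_rot: [-0.078, 0.997, 0.0, 0.0]
contact_force: [-0.3, 0.9, 0.8]
opening: 0.478
finger_force: 35.0
```

Emit:
carry_out([
  {"rot": [0, 0, 0], "xyz": [0, 0, -0.005], "grip": 255},
  {"rot": [0, 0, 0], "xyz": [0, 0, -0.015], "grip": 255},
  {"rot": [0, 0, 0], "xyz": [0, 0, -0.03], "grip": 255},
  {"rot": [0, 0, 0], "xyz": [0, 0, -0.045], "grip": 255},
  {"rot": [0, 0, 0], "xyz": [0, 0, -0.06], "grip": 255},
  {"rot": [0, 0, 0], "xyz": [0, 0, -0.07], "grip": 255},
  {"rot": [0, 0, 0], "xyz": [0, 0, -0.07], "grip": 255},
  {"rot": [0, 0, 0], "xyz": [0, 0, -0.07], "grip": 255},
])

```text
clock: 8.32
tool_pos: [0.4603, -0.1616, 0.1206]
eef_rot: [-0.077, 0.997, -0.0, 0.0]
contact_force: [-0.3, -0.5, -1.5]
opening: 0.481
finger_force: 35.0
```

```bash
python3 -c "
from h import *
import cv2
go((.4606,-.1604,.12),np.pi+.152)
t=r.snapshot('top');s=r.snapshot('side')
up=lambda im,x,y:cv2.resize(im[y:y+100,x:x+100],None,fx=4,fy=4,interpolation=2)
cv2.imwrite('pics/g.png',np.hstack([up(t,285,145),up(s,265,170)])[:,:,::-1])"
```

```text
xyz [-0.0005  0.0011  0.0006] rot [-0.0003  0.0007  0.0028] | pos [ 0.4603 -0.1616  0.1206] F [-0.26 -0.53 -1.47] t 8.32
```

View pics/g.png

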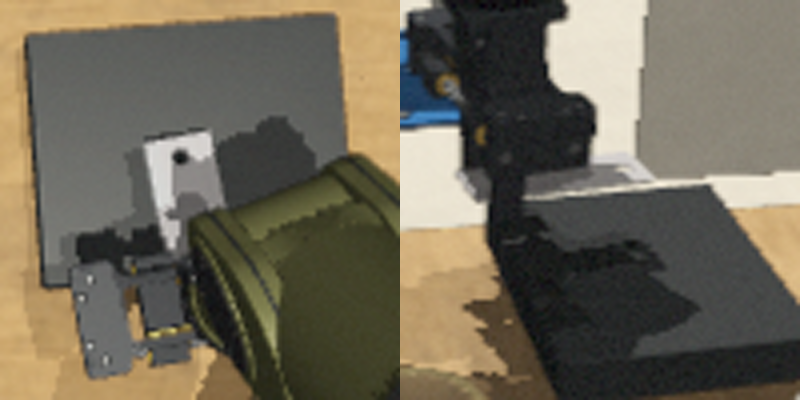

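The shim is held and looks level. Its back corners are at top crop (145,141), (212,130) and side crop (632,152), (655,181), and the hole is at (181,157). I'll check its tilt and where it sits in the tool.

```bash
python3 - <<'E'
from h import *
np.set_printoptions(precision=4,suppress=True)
f=lambda x,y,ox,oy:((x+.5)/4-.5+ox,(y+.5)/4-.5+oy)
P=[tri(f(*a,285,145),f(b[0]-400,b[1],265,170)) for a,b in [((145,141),(632,152)),((212,130),(655,181))]]
print(P); s=r.get_state(); Q=R.from_quat(s['eef_rot'])
for p,_ in P: print(Q.inv().apply(p-s['tool_pos']))
print('side front-R',atz('side',f(470-400,197,265,170),.135))
go((.4057,.2589,.15),np.pi+.047); print(s['q'].round(2))
E
```

```text
[(array([ 0.5682, -0.1228,  0.1309]), np.float64(0.001847103782775795)), (array([ 0.5737, -0.1669,  0.1304]), np.float64(1.655243819304694e-05))]
[-0.1131  0.0214 -0.0113]
[-0.1118 -0.023  -0.0108]
side front-R [ 0.4428 -0.1817  0.135 ]
xyz [-0.0116  0.4236 -0.0301] rot [ 0.0003 -0.0012  0.1081] | pos [ 0.4597 -0.1614  0.1197] F [ 0.61 -0.62 -1.79] t 8.42
[ 0.46  0.73 -0.36  2.07  0.59  0.44  1.37]
```

Emit:
carry_out([
  {"rot": [0, 0, 0], "xyz": [0.01, 0.01, -0.015], "grip": 255},
  {"rot": [0, 0, 0.02], "xyz": [0.02, 0.035, -0.03], "grip": 255},
  {"rot": [0, 0, 0.04], "xyz": [0.02, 0.065, -0.03], "grip": 255},
  {"rot": [0, 0, 0.06], "xyz": [0.018, 0.095, -0.03], "grip": 255},
  {"rot": [0, 0, 0.08], "xyz": [0.015, 0.125, -0.03], "grip": 255},
  {"rot": [0, 0, 0.1], "xyz": [0.012, 0.155, -0.03], "grip": 255},
  {"rot": [0, 0, 0.108], "xyz": [0.01, 0.185, -0.03], "grip": 255},
  {"rot": [0, 0, 0.108], "xyz": [0.007, 0.215, -0.03], "grip": 255},
])

```text
clock: 9.08
tool_pos: [0.4192, 0.0513, 0.1496]
eef_rot: [-0.024, 1.0, -0.0, -0.001]
contact_force: [1.0, -0.1, -1.1]
opening: 0.482
finger_force: 35.0
```

```bash
python3 - <<'E'
from h import *
go((.4057,.2589,.15),np.pi+.047); print(r.get_state()['q'].round(2))
E
```

```text
xyz [ 0.0037  0.208  -0.0005] rot [-0.0005 -0.0018  0.0001] | pos [0.4192 0.0513 0.1496] F [ 1.04 -0.05 -1.13] t 9.08
[-0.06  0.62 -0.26  2.24  0.47  0.34  0.89]
```

Emit:
carry_out([
  {"rot": [0, 0, 0], "xyz": [0, 0.03, 0], "grip": 255},
  {"rot": [0, 0, 0], "xyz": [0, 0.06, 0], "grip": 255},
  {"rot": [0, 0, 0], "xyz": [0, 0.09, 0], "grip": 255},
  {"rot": [0, 0, 0], "xyz": [0, 0.12, 0], "grip": 255},
  {"rot": [0, 0, 0], "xyz": [0.002, 0.15, 0], "grip": 255},
  {"rot": [0, 0, 0], "xyz": [0.003, 0.18, 0], "grip": 255},
  {"rot": [0, 0, 0], "xyz": [0.003, 0.198, 0], "grip": 255},
  {"rot": [0, 0, 0], "xyz": [0.003, 0.2, 0], "grip": 255},
])

```text
clock: 9.75
tool_pos: [0.4068, 0.2549, 0.1498]
eef_rot: [-0.027, 1.0, 0.002, 0.0]
contact_force: [0.2, 0.8, -0.9]
opening: 0.482
finger_force: 35.0
```

Emit:
carry_out([
  {"rot": [0, 0, 0], "xyz": [0, 0, 0.02], "grip": 255},
  {"rot": [0, 0, 0], "xyz": [0, 0, 0.04], "grip": 255},
  {"rot": [0, 0, 0], "xyz": [0, 0, 0.06], "grip": 255},
  {"rot": [0, 0, 0], "xyz": [0, 0, 0.07], "grip": 255},
  {"rot": [0, 0, 0], "xyz": [0, 0, 0.07], "grip": 255},
  {"rot": [0, 0, 0], "xyz": [0, 0, 0.07], "grip": 255},
])

```text
clock: 10.25
tool_pos: [0.4072, 0.2482, 0.0797]
eef_rot: [-0.023, 1.0, -0.001, -0.001]
contact_force: [0.3, 1.0, -0.8]
opening: 0.479
finger_force: 35.0
```

```bash
python3 - <<'E'
from h import *
import cv2
go((.4057,.2589,.043),np.pi+.047)
t=r.snapshot('top');s=r.snapshot('side')
cv2.imwrite('pics/h.png',np.hstack([cv2.resize(t[180:270,150:215],None,fx=6,fy=6,interpolation=2),cv2.resize(s[150:240,235:300],None,fx=6,fy=6,interpolation=2)])[:,:,::-1])
E
```

```text
xyz [0.0009 0.0108 0.0366] rot [-0.0022 -0.0019 -0.0004] | pos [0.4072 0.2482 0.0797] F [ 0.33  0.98 -0.82] t 10.25
```

View pics/h.png

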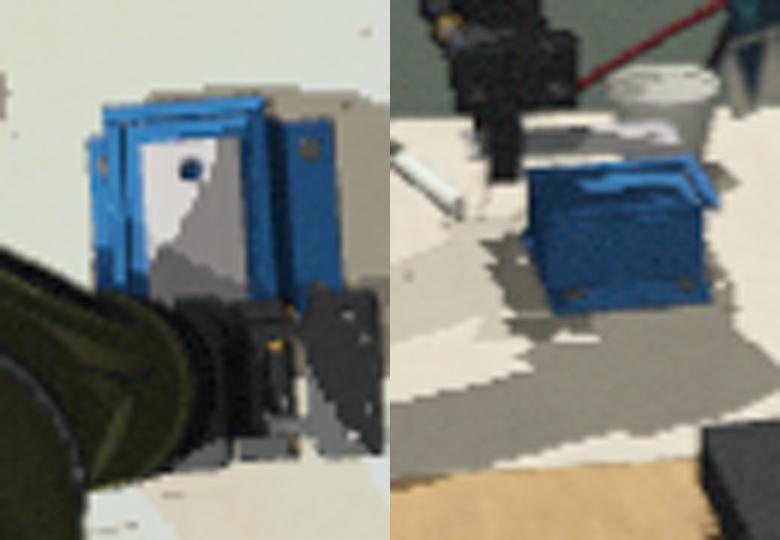

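The shim hangs over the rest: top crop back corners are about (139,143) and (243,137), the hole about (190,168). It sits roughly 1 cm too far right (−y), as the TCP readout also says. I'll check the number, then correct.

```bash
python3 - <<'E'
from h import *
np.set_printoptions(precision=4,suppress=True)
f=lambda x,y:((x+.5)/6-.5+150,(y+.5)/6-.5+180)
c=np.array([.4817,.2625]);u=np.array([np.cos(.047),np.sin(.047)]);v=np.array([-u[1],u[0]])
for p in [(139,143),(243,137),(190,168)]:
    w=atz('top',f(*p),.092); print(w,(w[:2]-c)@u,(w[:2]-c)@v)
go((.4057,.2589,.046),np.pi+.047)
E
```

```text
[0.5167 0.2775 0.092 ] 0.035632491673773845 0.013290804910317453
[0.5184 0.2303 0.092 ] 0.03517408907126304 -0.03393050460872239
[0.5048 0.2544 0.092 ] 0.022725722921420305 -0.009203907336575808
xyz [0.0018 0.0098 0.0347] rot [-0.0001  0.0003 -0.0004] | pos [0.4079 0.2492 0.0807] F [-0.3   0.34 -1.7 ] t 10.35
```

Emit:
carry_out([
  {"rot": [0, 0, 0], "xyz": [0, 0.005, 0], "grip": 255},
  {"rot": [0, 0, 0], "xyz": [0, 0.01, 0], "grip": 255},
  {"rot": [0, 0, 0], "xyz": [0, 0.01, 0.008], "grip": 255},
  {"rot": [0, 0, 0], "xyz": [0, 0.01, 0.016], "grip": 255},
  {"rot": [0, 0, 0], "xyz": [0, 0.01, 0.024], "grip": 255},
  {"rot": [0, 0, 0], "xyz": [0, 0.01, 0.029], "grip": 255},
  {"rot": [0, 0, 0], "xyz": [0, 0.01, 0.031], "grip": 255},
  {"rot": [0, 0, 0], "xyz": [0, 0.01, 0.031], "grip": 255},
])

```text
clock: 11.02
tool_pos: [0.4067, 0.2592, 0.0485]
eef_rot: [-0.024, 1.0, -0.001, -0.001]
contact_force: [0.4, -0.4, -0.7]
opening: 0.479
finger_force: 35.0
```

Emit:
carry_out([
  {"rot": [0, 0, 0], "xyz": [0, 0, 0.001], "grip": 255},
  {"rot": [0, 0, 0], "xyz": [0, 0, 0.0025], "grip": 255},
  {"rot": [0, 0, 0], "xyz": [0, 0, 0.0025], "grip": 255},
  {"rot": [0, 0, 0], "xyz": [0, 0, 0.0025], "grip": 255},
])

```text
clock: 11.35
tool_pos: [0.4073, 0.2596, 0.0469]
eef_rot: [-0.024, 1.0, 0.0, 0.0]
contact_force: [-0.2, 0.4, -1.3]
opening: 0.484
finger_force: 35.0
```

Emit:
carry_out([
  {"rot": [0, 0, 0], "xyz": [0, 0, 0.001], "grip": 255},
  {"rot": [0, 0, 0], "xyz": [0, 0, 0.002], "grip": 255},
  {"rot": [0, 0, 0], "xyz": [0, 0, 0.002], "grip": 255},
  {"rot": [0, 0, 0], "xyz": [0, 0, 0.002], "grip": 255},
])

```text
clock: 11.68
tool_pos: [0.4072, 0.2596, 0.0448]
eef_rot: [-0.024, 1.0, 0.0, -0.0]
contact_force: [-0.2, 0.2, -1.2]
opening: 0.48
finger_force: 35.0
```

Emit:
carry_out([
  {"rot": [0, 0, 0], "xyz": [0, 0, 0.001], "grip": 255},
  {"rot": [0, 0, 0], "xyz": [0, 0, 0.0015], "grip": 255},
  {"rot": [0, 0, 0], "xyz": [0, 0, 0.0015], "grip": 255},
  {"rot": [0, 0, 0], "xyz": [0, 0, 0.0015], "grip": 255},
])

```text
clock: 12.02
tool_pos: [0.4072, 0.2596, 0.0433]
eef_rot: [-0.024, 1.0, 0.0, -0.0]
contact_force: [-0.0, 0.4, -2.5]
opening: 0.479
finger_force: 35.0
```

Emit:
carry_out([
  {"rot": [0, 0, 0], "xyz": [0, 0, 0.001], "grip": 255},
  {"rot": [0, 0, 0], "xyz": [0, 0, 0.0015], "grip": 255},
  {"rot": [0, 0, 0], "xyz": [0, 0, 0.0015], "grip": 255},
  {"rot": [0, 0, 0], "xyz": [0, 0, 0.0015], "grip": 255},
])

```text
clock: 12.35
tool_pos: [0.4072, 0.2596, 0.0418]
eef_rot: [-0.024, 1.0, 0.0, 0.0]
contact_force: [-0.9, -0.9, -0.9]
opening: 0.478
finger_force: 35.0
```

```bash
python3 - <<'E'
from h import *
s=r.get_state();print(s['moment'],s['contact_force'])
E
```

```text
[-0.0116885   0.0234113  -0.00452372] [-0.90195613 -0.8982575  -0.86406068]
```

Emit:
carry_out([
  {"rot": [0, 0, 0], "xyz": [0, 0, 0.001], "grip": 255},
  {"rot": [0, 0, 0], "xyz": [0, 0, 0.0015], "grip": 255},
  {"rot": [0, 0, 0], "xyz": [0, 0, 0.0015], "grip": 255},
  {"rot": [0, 0, 0], "xyz": [0, 0, 0.0015], "grip": 255},
])

```text
clock: 12.68
tool_pos: [0.4072, 0.2596, 0.0403]
eef_rot: [-0.024, 1.0, 0.0, 0.0]
contact_force: [-0.4, 0.8, -1.4]
opening: 0.482
finger_force: 35.0
```

Emit:
carry_out([
  {"rot": [0, 0, 0], "xyz": [0, 0, 0.001], "grip": 255},
  {"rot": [0, 0, 0], "xyz": [0, 0, 0.001], "grip": 255},
  {"rot": [0, 0, 0], "xyz": [0, 0, 0.001], "grip": 255},
])

```text
clock: 12.93
tool_pos: [0.4072, 0.2597, 0.0393]
eef_rot: [-0.024, 1.0, 0.0, 0.0]
contact_force: [0.3, 0.3, -1.2]
opening: 0.481
finger_force: 35.0
```

Emit:
carry_out([
  {"rot": [0, 0, 0], "xyz": [0, 0, 0.001], "grip": 255},
  {"rot": [0, 0, 0], "xyz": [0, 0, 0.001], "grip": 255},
  {"rot": [0, 0, 0], "xyz": [0, 0, 0.001], "grip": 255},
])

```text
clock: 13.18
tool_pos: [0.4072, 0.2597, 0.0385]
eef_rot: [-0.024, 1.0, 0.0, 0.0]
contact_force: [-0.7, -0.2, 4.0]
opening: 0.48
finger_force: 35.0
```

Emit:
carry_out([
  {"rot": [0, 0, 0], "xyz": [0, 0, 0.0007], "grip": 255},
  {"rot": [0, 0, 0], "xyz": [0, 0, 0.0007], "grip": 255},
  {"rot": [0, 0, 0], "xyz": [0, 0, 0.0007], "grip": 255},
])

```text
clock: 13.43
tool_pos: [0.4072, 0.2597, 0.0378]
eef_rot: [-0.024, 1.0, 0.0, 0.0]
contact_force: [-0.3, -0.4, 5.0]
opening: 0.485
finger_force: 35.0
```

Contact at about 0.0386. I'll back off slightly, open and lift.

Emit:
carry_out([
  {"rot": [0, 0, 0], "xyz": [0, 0, -0.0005], "grip": 255},
  {"rot": [0, 0, 0], "xyz": [0, 0, -0.0005], "grip": 110},
  {"rot": [0, 0, 0], "xyz": [0, 0, -0.0005], "grip": 80},
  {"rot": [0, 0, 0], "xyz": [0, 0, -0.0005], "grip": 40},
  {"rot": [0, 0, 0], "xyz": [0, 0, -0.0005], "grip": 0},
  {"rot": [0, 0, 0], "xyz": [0, 0, -0.0005], "grip": 0},
  {"rot": [0, 0, 0], "xyz": [0, 0, -0.0005], "grip": 0},
  {"rot": [0, 0, 0], "xyz": [0, 0, -0.0005], "grip": 0},
])

```text
clock: 14.1
tool_pos: [0.4072, 0.2596, 0.0381]
eef_rot: [-0.024, 1.0, 0.0, -0.0]
contact_force: [0.1, -0.7, -0.3]
opening: 0.981
finger_force: 0.0
```

Emit:
carry_out([
  {"rot": [0, 0, 0], "xyz": [0, 0, -0.01], "grip": 0},
  {"rot": [0, 0, 0], "xyz": [0, 0, -0.03], "grip": 0},
  {"rot": [0, 0, 0], "xyz": [0, 0, -0.06], "grip": 0},
  {"rot": [0, 0, 0], "xyz": [0, 0, -0.09], "grip": 0},
  {"rot": [0, 0, 0], "xyz": [0, -0.04, -0.12], "grip": 0},
  {"rot": [0, 0, 0], "xyz": [0, -0.08, -0.14], "grip": 0},
  {"rot": [0, 0, 0], "xyz": [0, -0.12, -0.14], "grip": 0},
  {"rot": [0, 0, 0], "xyz": [0, -0.15, -0.14], "grip": 0},
])

```text
clock: 14.77
tool_pos: [0.4148, 0.1082, 0.1803]
eef_rot: [-0.024, 1.0, 0.0, 0.002]
contact_force: [1.2, 0.7, -0.8]
opening: 1.001
finger_force: 0.0
```

```bash
python3 - <<'E'
from h import *
import cv2
go((.4057,.2589,.043),np.pi+.047)
t=r.snapshot('top');s=r.snapshot('side')
cv2.imwrite('pics/i.png',np.hstack([cv2.resize(t[180:270,150:215],None,fx=6,fy=6,interpolation=2),cv2.resize(s[150:240,235:300],None,fx=6,fy=6,interpolation=2)])[:,:,::-1])
E
```

```text
xyz [0.0024 0.151  0.1373] rot [0.0003 0.0038 0.0009] | pos [0.4148 0.1082 0.1803] F [ 1.22  0.67 -0.76] t 14.77
```

View pics/i.png

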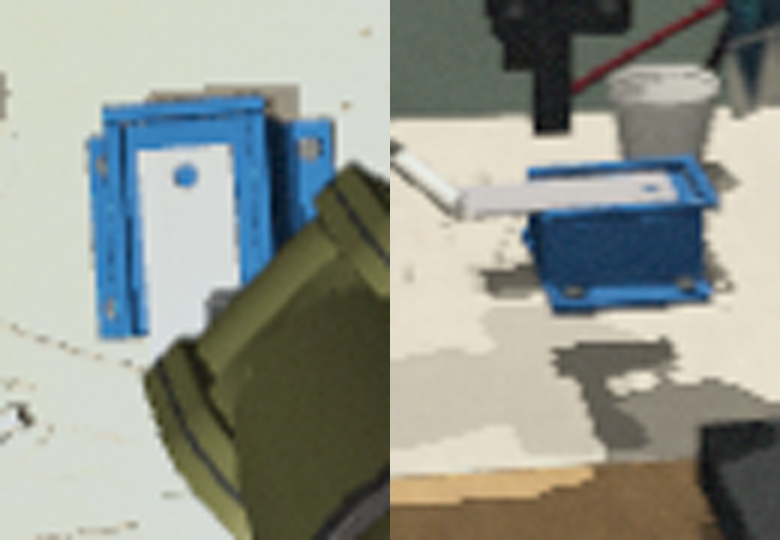

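The shim lies flat on the seat. In the top crop its back corners are at (136,152) and (229,145), centred between the lips and short of the stop, and its front end sticks out; the gripper is clear. I'll hand it in.

```bash
python3 -c "
from plant import r
print(r.finish_job())"
```

```text
the job is handed in; nothing more can be done
None
```

The shim was slid out to about 41 mm overhang, gripped by its sides, lifted and laid flat on the blue rest between the lips and short of the stop; I handed the job in at about 15 s, and no verdict came back.

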